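Pack the pacifier and press the case lid home

TASK

Put the mustard pacifier away in the open blue case, then close the case with the wooden lid that is filed on edge in the clear organizer: lay the lid down flat, take it again by its knob, set it knob up in the mouth of the case, and press down on it until it is fully home, flush with the rim. Do not push the orange seal in before the lid is on it, and leave the glass jar, the aluminium canister and the white clip where they are.

Things in the scene. Friction and masses are not known exactly. Their poses are not given: they have to be found in the camera images.
- case: Blue square open case, 100 x 100 x 60 mm outside, walls and floor 5 mm, fixed to the dresser on a thin dark rubber mat 124 mm square. Origin: centre of its underside, z up; x and y parallel to its sides. The mouth is 90 x 90 mm, rim 60 mm above the dresser.
- seal (a joint): Orange square seal frame just inside the mouth of the case, 89 mm outside, opening 73 x 73 mm, 6 mm thick. Value 0: up, its top 5 mm below the rim, so a lid laid on it stands 7 mm proud; 0.007: pushed right down, lid flush. It is stiff (about 9 N to move) and stays where it is pushed.
- lid: Wooden square lid, plate 84 x 84 x 12 mm, with a dark round knob 24 mm across and 20 mm tall in the middle of its upper face; 120 g. Origin: centre of its underside; z points out through the knob, x and y parallel to its edges. At the start it stands on edge in the organizer's slot (origin about 46 mm above the dresser, upper edge about 88 mm), z level, knob roughly away from the robot.
- lid_knob (a point): Centre of the knob's top face, 32 mm along z from the lid's origin.
- organizer: Clear plastic drawer organizer, 130 (x) x 160 (y) x 30 mm, fixed, floor 4 mm. Origin: centre of its underside. The lid's slot is 16 mm wide, along y, centred at x = +25 mm; the compartment at -x, -y holds the white clip.
- pacifier: Mustard pacifier standing nipple up, 37 mm tall, 20 g. Origin: centre of its underside. Round back button 28 mm across from 0 to 8 mm, shield 42 (x) x 32 (y) mm from 8 to 13 mm, nipple 14 to 16 mm across from 13 to 37 mm.
- jar: Small glass jar with a dark twist cap, 42 mm across, 75 mm tall, a bystander. Origin: centre of its underside.
- canister: Closed aluminium canister, 74 mm across, 85 mm tall, a bystander. Origin: centre of its underside.
- clip: White spring clip, about 55 x 12 x 18 mm, lying in the organizer, a bystander. Origin: centre of its underside.
Mind the look-alikes: they are no part of the job. What is meant by the pacifier is not turquoise, and is the larger of those in its own colour.

How it is judged:
By the outcome, as a careful person would: the job done as asked, in the order asked, and still so for the second after the job is handed in, with the robot touching nothing.
It also fails if it takes over 72 s, if anything falls off the work surface, if the arm or the gripper's body presses on something with over 40 N, if the wrist force passes 120 N, or if a joint passes its speed limit or range.

ROBOT

A 6-joint arm with a two-finger parallel gripper is mounted at the origin on the work surface. World frame = base frame: x ahead of the robot, y to its left, z up, the work surface at z = 0. Lengths are in m, angles in rad, forces in N, time in s.
With the tool pointing down it reaches from about 0.3 to 0.775 m from the base axis. Payload 14.6 kg.
Tool frame: the origin (TCP) lies midway between the tips of the shut fingers; the grasp point (between the pads) lies 19 mm behind it (tcp_to_grasp is the distance from the TCP to the grasp point, in m); z points along the fingers, y is the line along which they close (so a half turn about z gives the same grasp; the last joint's range is limited). The gripper opens to 94 mm and grips with 3 to 60 N. Pads are 16 mm wide; open, the fingers measure 119 mm over their backs; the gripper's body (75 mm by 177 mm) begins 78 mm behind the grasp point.
Start: joints at [1.204, 0.3, 1.521, -0, 1.321, -0.067], TCP at [0.162, 0.525, 0.205] pointing down, gripper open.
Joint ranges: [-3.03, 3.03], [-0.79, 2.21], [0.23, 2.52], [-1.04, 4.18], [0, 3.07], [-2.55, 2.55]. Speed limits (rad/s): [2.22, 2.22, 2.57, 3.14, 3.14, 3.14].

INTERFACE

Orientations are given as [roll, pitch, yaw] about the fixed x, y, z axes, in that order (R = Rz(yaw) Ry(pitch) Rx(roll)).
In Python, from station import * gives the robot as it stands.
- The arm moves only by the tool send_rows, never from a script. Its argument "motion" is a list of rows, each a list of 3 entries, a list of its own where there are three numbers: the shift along the tool's x, y, z in units of 0.03 m (1.0 is 0.03 m), then the turn, a rotation vector about the tool's x, y, z in units of 0.12 rad (1.0 is 0.12 rad), then the opening, from -1 (shut) to 1 (fully open). In form: [[[x, y, z], [rx, ry, rz], grip], ...]. A call has 1 to 12 rows; each row shifts and turns the commanded pose from where the row before left it, along the tool's axes as they then stand; what a row does not reach is not made up. A row lasts 1/10 s, in which the tool goes at most 50 mm and 8.59 degrees, less where a joint would pass 70% of its speed; a pose out of reach is approached as far as the arm can. A call with a number of a shift or a turn outside -1 to 1 is refused whole. A call with a gripper value outside its range is refused whole. The fingers move at their own pace and stop on an object; "squeeze" is the grip in N (left out, the last holds). Time passes only in rows, so rows that do not move let the fingers close. It gives the time, the measured TCP pose, the force, the opening and the grip force at its end, in the units of the state.
- get_obs(): the state, without advancing time (a new reading comes with each control period).
- camera(name): name is "side" or "top"; returns a dict with "pixels" (420x560x3 uint8, red, green, blue), "depth" (420x560 float32, m along the optical axis (not along the pixel's ray), 0 where there is no reading), "fx", "fy", "cx", "cy" (pixels), "rvec" (rotation vector, rad) and "tvec" (3), from world to camera coordinates, as OpenCV has them. Camera axes: x right, y down, z forward; pixel columns grow to the right and rows downward; lengths in m; the calibration is good to about 2 mm. A picture is of the moment at which its call begins.
- hand_in(): hands the job in; it is judged then, once.
The state is a dict: "time_s": time; "qpos": joint angles; "joint_vel": joint speeds; "tau": joint torques, N m; "ee_pos": TCP position; "eef_rot": TCP orientation; "force": force on the tool from outside, world axes, zero at the start; "moment": the same for the moment, N m; "grip_width": finger opening in m; "grip_force": force on a finger pad.
Only numpy, scipy, OpenCV 4.12 (cv2) and the standard library are available. Lean on these libraries where they do the work, as an engineer would, in place of code of your own. Each camera call takes 0.05 s, during which the arm holds its last target. There are 200 camera calls.

## Working session

There is one attempt and no reset: what is moved stays moved. The work goes in short steps, Python scripts to look and compute and a tool call to move; the robot and the scene stay as the last step left them, time stands still between calls to the robot, and variables do not carry over. Pictures are saved under pics/ and viewed, at most 10 in all, crops included, and the job is handed in when it is done.

Besides the shell and the picture viewer there is one more tool, called after "Emit:" as name(argument=value, ...) on one line, values as JSON. send_rows: Moves the arm, as the interface text tells. Its arguments: {"type":"object","properties":{"motion":{"type":"array"},"squeeze":{"type":"number"}},"required":["motion"]}

```bash
ls; mkdir -p pics; cat > h.py <<'E'
import numpy as np, cv2
from station import *
def cam(n):
    c=camera(n); R=cv2.Rodrigues(np.array(c["rvec"],float))[0]; t=np.array(c["tvec"],float).ravel()
    return c,R,t
def ray(c,R,t,u,v,z):
    d=R.T@np.array([(u-c["cx"])/c["fx"],(v-c["cy"])/c["fy"],1.]); o=-R.T@t
    return o+d*(z-o[2])/d[2]
def cloud(c,R,t):
    v,u=np.mgrid[:420,:560]; D=c["depth"]
    P=np.stack([(u-c["cx"])/c["fx"]*D,(v-c["cy"])/c["fy"]*D,D],-1)
    return (P-t)@R   # R^T (P-t)
def save(c,n): cv2.imwrite(f"pics/{n}.png",c["pixels"][:,:,::-1])
E
python3 - <<'E'
from h import *
for n in("top","side"):
    c,R,t=cam(n); save(c,n+"0"); print(n,-R.T@t,c["fx"],R[2])
    np.savez(n+"0.npz",P=cloud(c,R,t),im=c["pixels"],D=c["depth"])
print(get_obs())
E
```

```text
pics
top [ 0.56227336 -0.04121424  0.75182362] 379.8864988538192 [ 0.01459621  0.00326742 -0.99988813]
side [0.47649063 0.59970272 0.61037555] 453.3974170965899 [ 0.11972825 -0.73666205 -0.66557807]
{'time_s': 0.1, 'qpos': array([ 1.20436768e+00,  3.00370896e-01,  1.52149625e+00,  1.43019483e-05,
        1.32069688e+00, -6.66194770e-02]), 'joint_vel': array([ 7.01873299e-04,  8.22563483e-04, -2.04682406e-03, -5.94734718e-05,
        3.85665508e-04,  1.64139777e-03]), 'tau': array([ 1.04725291e-04, -5.32633245e+01, -3.53283763e+01,  7.08608120e-02,
        2.35342188e-02, -3.71461965e-05]), 'ee_pos': array([0.16236458, 0.52525283, 0.20497718]), 'eef_rot': array([-3.14062436e+00, -7.84873324e-05,  2.84177990e+00]), 'force': array([-0.47705469,  1.08959419, -1.56167174]), 'moment': array([-0.00674474,  0.0335142 , -0.02735058]), 'grip_force': 0.0, 'grip_width': 0.09398197057871802}
```

View pics/top0.png

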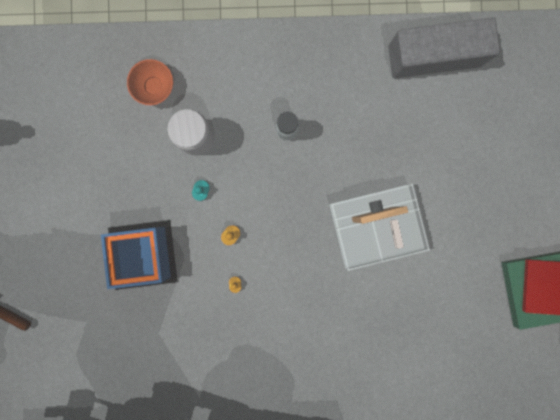

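View pics/side0.png

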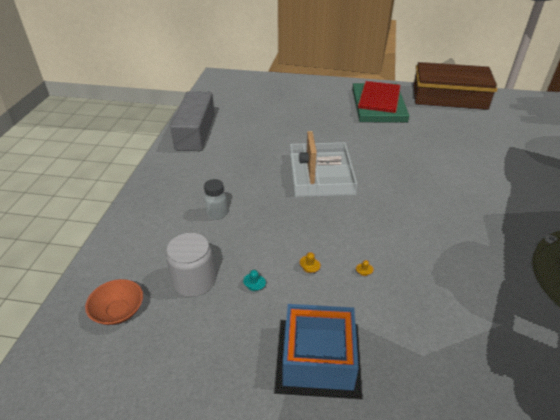

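The top view has the case with its orange seal at (133,258), the larger mustard pacifier at (231,235) and the smaller one at (236,285). The lid is on edge at (381,214), its knob at (376,207) facing away from the robot. The jar is at (288,124), the canister at (188,130) and the clip at (397,234). The side view agrees, with the larger pacifier at (310,262) and the lid at (312,157).

```bash
cat > m.py <<'E'
from h import *
for n in("top","side"):
    d=np.load(n+"0.npz");P=d["P"];im=d["im"];hsv=cv2.cvtColor(im,cv2.COLOR_RGB2HSV)
    H,S,V=[hsv[...,i].astype(int) for i in range(3)]
    print("==",n)
    def rect(name,m,minA=15):
        m=m.astype(np.uint8); k,l,st,ce=cv2.connectedComponentsWithStats(m)
        for i in range(1,k):
            if st[i,4]<minA: continue
            q=P[(l==i)&(d["D"]>0)]
            r=cv2.minAreaRect((q[:,:2]*1000).astype(np.float32))
            print(name,st[i].tolist(),"med",q.mean(0).round(4),"z5/95",np.percentile(q[:,2],[5,50,95]).round(4),"rect",np.round(r[0],1),np.round(r[1],1),round(r[2],1))
    z=P[...,2]
    rect("orange",(H>=3)&(H<=11)&(S>190)&(V>150)&(z<.075)&(P[...,0]<.6))
    rect("mustard",(H>=15)&(H<=24)&(S>180)&(V>90)&(z<.06))
    rect("wood",(H>=8)&(H<=19)&(S>80)&(S<200)&(V>120)&(z>.01)&(abs(P[...,1]+.12)<.1)&(P[...,0]>.4)&(P[...,0]<.65))
    rect("woodtop",(z>.078)&(z<.1)&(abs(P[...,1]+.12)<.1)&(P[...,0]>.4)&(P[...,0]<.65))
    rect("knob",(V<75)&(z>.03)&(z<.08)&(abs(P[...,1]+.12)<.1)&(P[...,0]>.4)&(P[...,0]<.65))
    rect("org",(z>.022)&(z<.036)&(abs(P[...,1]+.12)<.13)&(P[...,0]>.38)&(P[...,0]<.68),40)
    rect("rim",(z>.052)&(z<.068)&(H>95)&(H<125)&(S>80)&(P[...,1]>.1),40)
    rect("tall",(z>.07)&(z<.095)&(P[...,0]>.5)&(P[...,1]>-.05),60)
    rect("cyan",(H>80)&(H<95)&(S>100)&(z<.06))
E
python3 m.py
```

```text
== top
wood [354, 212, 27, 11, 153] med [ 0.5453 -0.1995  0.0848] z5/95 [0.0575 0.0882 0.0897] rect [ 545.9 -202.1] [10.9 36.7] 12.2
woodtop [359, 212, 22, 12, 156] med [ 0.5456 -0.2011  0.0877] z5/95 [0.0813 0.0882 0.0897] rect [ 545.4 -202.1] [12.  36.9] 12.2
org [330, 190, 61, 80, 576] med [ 0.5192 -0.1897  0.0296] z5/95 [0.0242 0.0301 0.0325] rect [ 521.1 -208.4] [129.9 110.4] 12.3
rim [101, 228, 61, 60, 417] med [0.4877 0.2295 0.0606] z5/95 [0.0576 0.0608 0.0626] rect [484.2 228.9] [ 99.9 100.6] 5.5
tall [167, 109, 42, 41, 1329] med [0.7107 0.1139 0.0843] z5/95 [0.0746 0.0856 0.0876] rect [711.4 115.1] [69.  70.4] 1.7
cyan [192, 181, 17, 20, 239] med [0.606  0.1081 0.0189] z5/95 [0.012  0.0144 0.0378] rect [606.4 109.2] [28.7 37.7] 72.5
== side
mustard [300, 253, 20, 19, 256] med [0.517  0.0578 0.0182] z5/95 [0.0112 0.0138 0.0358] rect [517.   54.1] [29.3 37.8] 40.9
mustard [356, 261, 17, 14, 158] med [0.421  0.0504 0.0136] z5/95 [0.0087 0.0108 0.0277] rect [421.1  49. ] [28. 23.] 1.4
wood [309, 143, 7, 40, 200] med [ 0.5424 -0.1907  0.0608] z5/95 [0.018  0.065  0.0893] rect [ 544.9 -200.9] [11.7 38.9] 12.2
woodtop [309, 143, 7, 14, 85] med [ 0.545  -0.1976  0.0863] z5/95 [0.0788 0.0878 0.0898] rect [ 545.3 -201.6] [12.3 36.6] 8.8
knob [300, 154, 9, 9, 67] med [ 0.5633 -0.2143  0.0504] z5/95 [0.0414 0.0507 0.0577] rect [ 562.9 -215.3] [18.   9.9] 5.2
org [291, 156, 66, 34, 598] med [ 0.5165 -0.1868  0.028 ] z5/95 [0.0227 0.0289 0.0317] rect [ 521.  -208.4] [130.6 113.3] 12.3
rim [283, 304, 75, 68, 989] med [0.4832 0.2401 0.0591] z5/95 [0.0539 0.0597 0.0615] rect [483.8 228.5] [ 99.9 101.5] 5.4
tall [166, 233, 45, 38, 1323] med [0.7097 0.1226 0.0826] z5/95 [0.0728 0.0847 0.0863] rect [710.9 117.5] [70.6 69.5] 78.0
cyan [243, 270, 23, 21, 331] med [0.605  0.1128 0.0171] z5/95 [0.0077 0.0135 0.0362] rect [605.  107.3] [39.9 39.2] 39.0
```

```bash
sed -i 's/abs(P\[...,1\]+.12)<.1)/abs(P[...,1]+.21)<.12)/g; s/abs(P\[...,1\]+.12)<.13)/abs(P[...,1]+.21)<.12)/; s/(H>=3)&(H<=11)&(S>190)&(V>150)/(H>=3)\&(H<=13)\&(S>170)\&(V>120)/; s/(H>=15)&(H<=24)&(S>180)/(H>=14)\&(H<=24)\&(S>150)/' m.py
cat >> m.py <<'E'
    m=(H>=12)&(H<=26)&(S>130)&(z>.030)&(z<.05)&(abs(P[...,1]-.055)<.03)&(abs(P[...,0]-.517)<.04); rect("nipple",m,3)
    m=(H>=12)&(H<=26)&(S>130)&(z<.017)&(z>.005)&(abs(P[...,1]-.055)<.03)&(abs(P[...,0]-.517)<.04); rect("shield",m,3)
    rect("clip",(S<40)&(V>170)&(z>.012)&(z<.03)&(abs(P[...,1]+.21)<.12)&(P[...,0]>.4)&(P[...,0]<.6))
    rect("jar",(z>.065)&(z<.08)&(abs(P[...,1]+.04)<.05)&(P[...,0]>.6))
E
python3 m.py|grep -v -e cyan -e tall
```

```text
== top
orange [128, 233, 24, 5, 38] med [0.5251 0.2109 0.0562] z5/95 [0.0542 0.0563 0.0583] rect [525.7 212.9] [42.1  7.5] 85.9
orange [139, 277, 14, 4, 19] med [0.4455 0.2041 0.0558] z5/95 [0.0542 0.0561 0.0572] rect [445.7 204.7] [ 3.5 23.5] 7.8
mustard [222, 227, 16, 17, 153] med [0.5168 0.0556 0.0194] z5/95 [0.0116 0.0141 0.038 ] rect [518.   55.4] [26. 34.] 76.6
mustard [230, 278, 10, 14, 84] med [0.4215 0.0486 0.0156] z5/95 [0.0093 0.0116 0.0298] rect [420.7  47.9] [17.9 25.2] 88.4
wood [354, 207, 53, 16, 309] med [ 0.5498 -0.2209  0.0866] z5/95 [0.0785 0.0882 0.0903] rect [ 550.6 -224.3] [10.9 82.2] 12.1
woodtop [359, 206, 49, 18, 353] med [ 0.5505 -0.2243  0.0879] z5/95 [0.0852 0.0882 0.0902] rect [ 550.4 -225.1] [12.1 84.1] 12.2
org [330, 183, 100, 87, 1003] med [ 0.5274 -0.234   0.0293] z5/95 [0.0238 0.0298 0.0324] rect [ 526.5 -233.3] [130.  161.3] 12.3
rim [101, 228, 61, 60, 417] med [0.4877 0.2295 0.0606] z5/95 [0.0576 0.0608 0.0626] rect [484.2 228.9] [ 99.9 100.6] 5.5
nipple [225, 231, 8, 9, 51] med [0.5181 0.0536 0.0359] z5/95 [0.0331 0.0358 0.0392] rect [518.1  53.4]
[... 2298 characters left out ...]
5209 -0.2189  0.0279] z5/95 [0.0227 0.0287 0.0317] rect [ 526.6 -234.1] [130.5 166. ] 12.4
rim [283, 304, 75, 68, 989] med [0.4832 0.2401 0.0591] z5/95 [0.0539 0.0597 0.0615] rect [483.8 228.5] [ 99.9 101.5] 5.4
nipple [306, 252, 9, 8, 49] med [0.5174 0.056  0.0346] z5/95 [0.0307 0.0346 0.0377] rect [517.4  55.5] [10.8 12.6] 82.6
shield [300, 256, 21, 17, 199] med [0.5168 0.0576 0.0129] z5/95 [0.0105 0.0131 0.0148] rect [518.1  55.6] [32.6 37.7] 78.0
clip [317, 156, 24, 4, 70] med [ 0.5117 -0.269   0.0214] z5/95 [0.0194 0.0214 0.0238] rect [ 512.4 -269.8] [52.8 14. ] 11.1
jar [203, 179, 21, 16, 262] med [ 0.7197 -0.0586  0.0735] z5/95 [0.0663 0.0746 0.0764] rect [721.  -61.1] [37.4 37.8] 4.5
```

Positions, checked in both views:
- **Case:** (0.484, 0.229), yaw 5.4°.
- **Pacifier:** (0.518, 0.0545).
- **Lid:** plate centred at (0.5505, -0.225), normal azimuth 12.2°, top edge at 0.088.

The measured sizes match the ones given. First I'll turn the tool.

Emit:
send_rows(motion=[[[0, 0, 0], [0, 0, 0.98], -0.1], [[0, 0, 0], [0, 0, 0.98], -0.1], [[0, 0, 0], [0, 0, 0.98], -0.1], [[0, 0, 0], [0, 0, 0.98], -0.1], [[0, 0, 0], [0, 0, 0.98], -0.1], [[0, 0, 0], [0, 0, 0.98], -0.1], [[0, 0, 0], [0, 0, 0.98], -0.1], [[0, 0, 0], [0, 0, 0.98], -0.1], [[0, 0, 0], [0, 0, 0.98], -0.1], [[0, 0, 0], [0, 0, 0.98], -0.1], [[0, 0, 0], [0, 0, 0], -0.1]], squeeze=8)

```text
time_s: 1.2
ee_pos: [0.1624, 0.5253, 0.2052]
eef_rot: [-3.141, 0.001, 1.664]
force: [-0.0, -1.0, 0.1]
grip_width: 0.0421
grip_force: 0.0
```

```bash
cat > d.py <<'E'
# usage: d.py x y z roll pitch yaw   -> total shift/turn in units, tool axes
import sys; from h import *
from scipy.spatial.transform import Rotation as Ro
o=get_obs(); a=list(map(float,sys.argv[1:]))
R=Ro.from_euler("xyz",o["eef_rot"]); T=Ro.from_euler("xyz",a[3:])
s=R.inv().apply(np.array(a[:3])-o["ee_pos"])/.03; r=(R.inv()*T).as_rotvec()/.12
print("pos",o["ee_pos"].round(4),"rpy",o["eef_rot"].round(4),"q",o["qpos"].round(2),"w",round(o["grip_width"],4),"gf",round(o["grip_force"],1),"F",o["force"].round(1),"t",o["time_s"])
print("shift",s.round(3),"turn",r.round(3))
E
python3 d.py .5178 .0545 .10 3.14159 0 1.665
```

```text
pos [0.1624 0.5253 0.2052] rpy [-3.1413e+00  5.0000e-04  1.6639e+00] q [1.2  0.3  1.52 0.   1.32 1.11] w 0.0421 gf 0.0 F [-0.  -1.   0.1] t 1.2
shift [-16.727  10.338   3.511] turn [-0.003  0.005 -0.009]
```

Emit:
send_rows(motion=[[[-0.93, 0.57, 0], [0, 0, 0], -0.1], [[-0.93, 0.57, 0], [0, 0, 0], -0.1], [[-0.93, 0.57, 0], [0, 0, 0], -0.1], [[-0.93, 0.57, 0], [0, 0, 0], -0.1], [[-0.93, 0.57, 0], [0, 0, 0], -0.1], [[-0.93, 0.57, 0], [0, 0, 0], -0.1], [[-0.93, 0.57, 0], [0, 0, 0], -0.1], [[-0.93, 0.57, 0], [0, 0, 0], -0.1], [[-0.93, 0.57, 0], [0, 0, 0], -0.1], [[-0.93, 0.57, 0], [0, 0, 0], -0.1], [[-0.93, 0.57, 0], [0, 0, 0], -0.1], [[-0.93, 0.57, 0], [0, 0, 0], -0.1]])

```text
time_s: 2.4
ee_pos: [0.399, 0.2104, 0.2054]
eef_rot: [-3.142, 0.0, 1.67]
force: [0.2, 0.3, 0.4]
grip_width: 0.0424
grip_force: 0.0
```

Emit:
send_rows(motion=[[[-0.93, 0.57, 0.5], [0, 0, 0], -0.1], [[-0.93, 0.57, 0.6], [0, 0, 0], -0.1], [[-0.93, 0.57, 0.6], [0, 0, 0], -0.1], [[-0.93, 0.57, 0.6], [0, 0, 0], -0.1], [[-0.93, 0.57, 0.6], [0, 0, 0], -0.1], [[-0.93, 0.57, 0.6], [0, 0, 0], -0.1], [[0, 0, 0], [0, 0, 0], -0.1], [[0, 0, 0], [0, 0, 0], -0.1]])

```text
time_s: 3.2
ee_pos: [0.5162, 0.0545, 0.1]
eef_rot: [-3.14, -0.0, 1.667]
force: [0.9, 0.2, 0.3]
grip_width: 0.0423
grip_force: 0.0
```

```bash
python3 d.py .5178 .0545 .017 3.14159 0 1.665
```

```text
pos [0.5162 0.0545 0.1   ] rpy [-3.1404e+00 -2.0000e-04  1.6672e+00] q [ 0.03  0.35  1.72  0.    1.07 -0.06] w 0.0423 gf 0.0 F [0.9 0.2 0.3] t 3.2
shift [-0.005  0.055  2.768] turn [-0.01  -0.001  0.019]
```

Emit:
send_rows(motion=[[[0, 0.05, 0.9], [0, 0, 0], -0.1], [[0, 0, 0.9], [0, 0, 0], -0.1], [[0, 0, 0.7], [0, 0, 0], -0.1], [[0, 0, 0.27], [0, 0, 0], -0.1], [[0, 0, 0], [0, 0, 0], -0.1], [[0, 0, 0], [0, 0, 0], -1], [[0, 0, 0], [0, 0, 0], -1], [[0, 0, 0], [0, 0, 0], -1], [[0, 0, 0], [0, 0, 0], -1], [[0, 0, 0], [0, 0, 0], -1], [[0, 0, 0], [0, 0, 0], -1]], squeeze=8)

```text
time_s: 4.3
ee_pos: [0.5181, 0.0549, 0.0178]
eef_rot: [3.141, 0.0, 1.666]
force: [-1.7, 1.2, 6.0]
grip_width: 0.015
grip_force: 8.0
```

Emit:
send_rows(motion=[[[0, 0, -0.5], [0, 0, 0], -1], [[0, 0, -0.9], [0, 0, 0], -1], [[0, 0, -0.9], [0, 0, 0], -1], [[0, 0, -0.9], [0, 0, 0], -1], [[0, 0, -0.8], [0, 0, 0], -1], [[0, 0, 0], [0, 0, 0], -1], [[0, 0, 0], [0, 0, 0], -1]])

```text
time_s: 5.0
ee_pos: [0.5178, 0.0548, 0.1369]
eef_rot: [3.142, -0.0, 1.666]
force: [-0.2, 0.4, -1.8]
grip_width: 0.0146
grip_force: 8.0
```

```bash
python3 d.py .484 .2288 .14 3.14159 0 1.665; python3 - <<'E'
from h import *
c,R,t=cam("side"); save(c,"s1")
E
```

```text
pos [0.5178 0.0548 0.1369] rpy [ 3.1416 -0.      1.6658] q [ 0.04  0.3   1.68  0.    1.15 -0.06] w 0.0146 gf 8.0 F [-0.2  0.4 -1.8] t 5.0
shift [ 5.879 -0.573 -0.102] turn [ 0.    -0.     0.006]
```

View pics/s1.png

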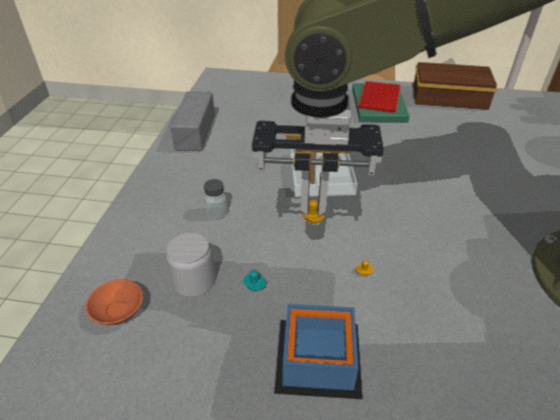

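The larger pacifier is held upright at (314,212), and the small one is untouched at (365,268).

Emit:
send_rows(motion=[[[0.6, -0.05, 0], [0, 0, 0], -1], [[0.8, -0.08, 0], [0, 0, 0], -1], [[0.8, -0.08, 0], [0, 0, 0], -1], [[0.8, -0.08, 0], [0, 0, 0], -1], [[0.8, -0.08, 0], [0, 0, 0], -1], [[0.8, -0.08, 0], [0, 0, 0], -1], [[0.8, -0.08, 0], [0, 0, 0], -1], [[0.48, -0.04, 0], [0, 0, 0], -1], [[0, 0, 0], [0, 0, 0], -1], [[0, 0, 0], [0, 0, 0], -1]])

```text
time_s: 6.05
ee_pos: [0.4842, 0.2283, 0.1367]
eef_rot: [-3.141, 0.0, 1.666]
force: [-1.0, 0.2, -0.5]
grip_width: 0.015
grip_force: 8.0
```

```bash
python3 d.py .484 .2288 .024 3.14159 0 1.665
```

```text
pos [0.4842 0.2283 0.1367] rpy [-3.1407e+00  4.0000e-04  1.6660e+00] q [ 0.37  0.33  1.64 -0.    1.17  0.28] w 0.015 gf 8.0 F [-1.   0.2 -0.5] t 6.05
shift [ 0.018 -0.     3.758] turn [-0.007  0.004  0.009]
```

Emit:
send_rows(motion=[[[0, 0, 0.8], [0, 0, 0], -1], [[0, 0, 0.8], [0, 0, 0], -1], [[0, 0, 0.8], [0, 0, 0], -1], [[0, 0, 0.8], [0, 0, 0], -1], [[0, 0, 0.4], [0, 0, 0], -1], [[0, 0, 0.14], [0, 0, 0], -1], [[0, 0, 0], [0, 0, 0], -1], [[0, 0, 0], [0, 0, 0], -0.4], [[0, 0, 0], [0, 0, 0], -0.4], [[0, 0, 0], [0, 0, 0], -0.4]])

```text
time_s: 7.05
ee_pos: [0.4845, 0.229, 0.0258]
eef_rot: [3.141, -0.0, 1.666]
force: [-0.0, 0.1, -0.1]
grip_width: 0.028
grip_force: 0.0
```

Emit:
send_rows(motion=[[[0, 0, -0.3], [0, 0, 0], -0.4], [[0, 0, -0.8], [0, 0, 0], -0.4], [[0, 0, -0.9], [0, 0, 0], -0.4], [[0, 0, -0.9], [0, 0, 0], -0.4], [[0, 0, -0.9], [0, 0, 0], -0.4], [[0, 0, -0.5], [0, 0, 0], -0.4], [[0, 0, -0.2], [0, 0, 0], -0.4], [[0, 0, 0], [0, 0, 0], -0.4]])

```text
time_s: 7.85
ee_pos: [0.4844, 0.2289, 0.161]
eef_rot: [3.14, -0.0, 1.666]
force: [-0.2, -0.7, 0.5]
grip_width: 0.0283
grip_force: 0.0
```

```bash
python3 d.py .5505 -.2252 .160 3.14159 0 1.784; python3 - <<'E'
from h import *
c,R,t=cam("side"); cv2.imwrite("pics/s2.png",cv2.resize(c["pixels"][250:,200:440,::-1],None,fx=3,fy=3))
E
```

```text
pos [0.4844 0.2289 0.161 ] rpy [ 3.1403e+00 -4.0000e-04  1.6659e+00] q [ 0.37  0.31  1.62 -0.    1.21  0.28] w 0.0283 gf 0.0 F [-0.2 -0.7  0.5] t 7.85
shift [-15.279   0.756   0.027] turn [ 0.011 -0.002 -0.984]
```

View pics/s2.png

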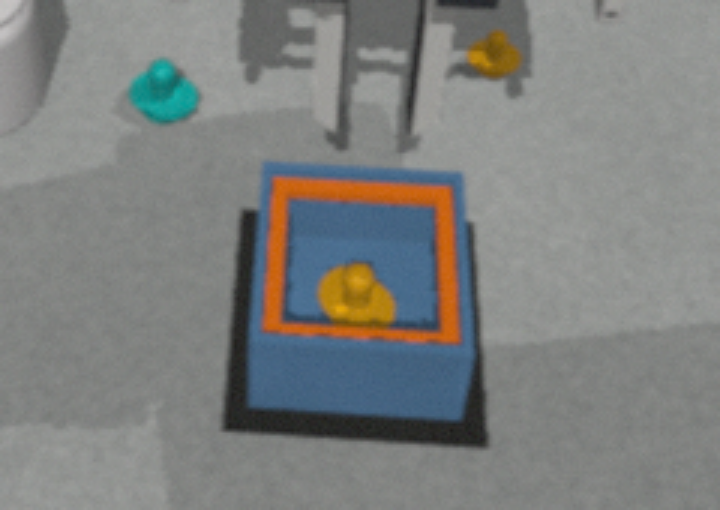

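The pacifier stands inside the case, at (357,295) in the crop, and the seal is still up. Next is the lid.

Emit:
send_rows(motion=[[[-0.6, 0.05, 0], [0, 0, 0], -0.4], [[-0.95, 0.05, 0], [0, 0, 0], -0.4], [[-0.95, 0.05, 0], [0, 0, 0], -0.4], [[-0.95, 0.05, 0], [0, 0, 0], -0.4], [[-0.95, 0.05, 0], [0, 0, 0], -0.4], [[-0.95, 0.05, 0], [0, 0, 0], -0.4], [[-0.95, 0.05, 0], [0, 0, 0], -0.4], [[-0.95, 0.05, 0], [0, 0, 0], -0.4], [[-0.95, 0.05, 0], [0, 0, 0], -0.4], [[-0.95, 0.05, 0], [0, 0, 0], -0.4], [[-0.95, 0.05, 0], [0, 0, 0], -0.4], [[-0.95, 0.05, 0], [0, 0, 0], -0.4]])

```text
time_s: 9.1
ee_pos: [0.5332, -0.1005, 0.159]
eef_rot: [-3.14, -0.001, 1.666]
force: [0.3, 0.1, 0.2]
grip_width: 0.0283
grip_force: 0.0
```

Emit:
send_rows(motion=[[[-0.95, 0.05, 0], [0, 0, 0], -0.4], [[-0.95, 0.05, 0], [0, 0, 0], -0.4], [[-0.95, 0.05, 0], [0, 0, 0], -0.4], [[-0.95, 0, 0], [0, 0, 0], -0.4], [[-0.43, 0, 0], [0, 0, 0], -0.4], [[0, 0, 0], [0, 0, -0.98], -0.4], [[0, 0, 0], [0, 0, 0], -0.4], [[0, 0, 0], [0, 0, 0], -0.4]])

```text
time_s: 9.9
ee_pos: [0.55, -0.2247, 0.1597]
eef_rot: [-3.141, -0.001, 1.781]
force: [0.6, -0.1, 0.1]
grip_width: 0.0282
grip_force: 0.0
```

```bash
python3 d.py .5505 -.2252 .064 3.14159 0 1.784
```

```text
pos [ 0.55   -0.2247  0.1597] rpy [-3.1410e+00 -5.0000e-04  1.7809e+00] q [-0.45  0.44  1.44  0.    1.26 -0.66] w 0.0282 gf 0.0 F [ 0.6 -0.1  0.1] t 9.9
shift [-0.021  0.014  3.19 ] turn [-0.005 -0.005 -0.026]
```

Emit:
send_rows(motion=[[[-0.02, 0.01, 0.8], [0, 0, -0.03], -0.4], [[0, 0, 0.9], [0, 0, 0], -0.4], [[0, 0, 0.9], [0, 0, 0], -0.4], [[0, 0, 0.59], [0, 0, 0], -0.4], [[0, 0, 0], [0, 0, 0], -0.4], [[0, 0, 0], [0, 0, 0], -1], [[0, 0, 0], [0, 0, 0], -1], [[0, 0, 0], [0, 0, 0], -1], [[0, 0, 0], [0, 0, 0], -1], [[0, 0, 0], [0, 0, 0], -1]], squeeze=25)

```text
time_s: 10.9
ee_pos: [0.5512, -0.226, 0.0658]
eef_rot: [3.14, 0.001, 1.787]
force: [-1.0, 1.8, 7.4]
grip_width: 0.0119
grip_force: 25.0
```

Emit:
send_rows(motion=[[[0, 0, -0.3], [0, 0, 0], -1], [[0, 0, -0.6], [0, 0, 0], -1], [[0, 0, -0.8], [0, 0, 0], -1], [[0, 0, -0.9], [0, 0, 0], -1], [[0, 0, -0.9], [0, 0, 0], -1], [[0, 0, -0.9], [0, 0, 0], -1], [[0, 0, -0.6], [0, 0, 0], -1], [[0, 0, 0], [0, 0, 0], -1]])

```text
time_s: 11.7
ee_pos: [0.5512, -0.2263, 0.2176]
eef_rot: [3.138, 0.003, 1.787]
force: [-0.5, -0.8, -0.2]
grip_width: 0.0118
grip_force: 25.0
```

```bash
python3 d.py .5505 -.03 .22 3.14159 0 1.570; python3 - <<'E'
from h import *
c,R,t=cam("side"); save(c,"s3")
E
```

```text
pos [ 0.5512 -0.2263  0.2176] rpy [3.1380e+00 3.0000e-03 1.7868e+00] q [-0.45  0.39  1.37 -0.    1.38 -0.67] w 0.0118 gf 25.0 F [-0.5 -0.8 -0.2] t 11.7
shift [ 6.394  1.38  -0.095] turn [0.033 0.021 1.807]
```

View pics/s3.png

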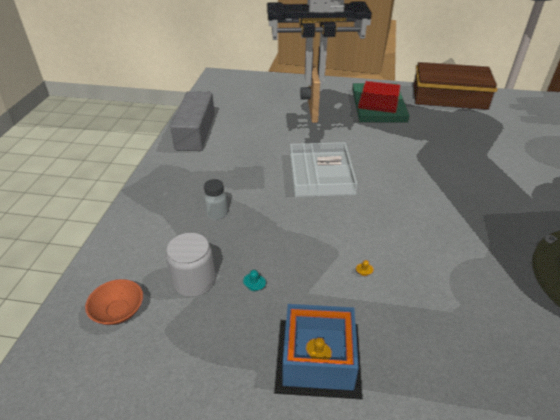

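The lid is lifted clear, at (316,98), with the knob away from the robot. The clip is still in the organizer at (328,160). Now I'll carry the lid to free table and tilt it.

```bash
python3 d.py .57 -.06 .22 3.14159 0 1.45
```

```text
pos [ 0.5507 -0.226   0.2154] rpy [3.1402e+00 1.2000e-03 1.7869e+00] q [-0.45  0.39  1.37 -0.    1.37 -0.67] w 0.012 gf 25.0 F [ 0.2 -0.1 -1.4] t 11.75
shift [ 5.266  1.816 -0.157] turn [0.014 0.008 2.807]
```

Emit:
send_rows(motion=[[[0.5, 0.2, 0], [0, 0, 0], -1], [[0.8, 0.27, 0], [0, 0, 0], -1], [[0.8, 0.27, 0], [0, 0, 0], -1], [[0.8, 0.27, 0], [0, 0, 0], -1], [[0.8, 0.27, 0], [0, 0, 0], -1], [[0.8, 0.27, 0], [0, 0, 0], -1], [[0.75, 0.27, 0], [0, 0, 0], -1], [[0, 0, 0], [0, 0, 0.94], -1], [[0, 0, 0], [0, 0, 0.94], -1], [[0, 0, 0], [0, 0, 0.94], -1], [[0, 0, 0], [0, 0, 0], -1]])

```text
time_s: 12.85
ee_pos: [0.5696, -0.0593, 0.2132]
eef_rot: [-3.139, -0.0, 1.447]
force: [-0.0, 1.1, -2.0]
grip_width: 0.012
grip_force: 25.0
```

Emit:
send_rows(motion=[[[0, 0, 0], [-0.8, 0, 0], -1], [[0, 0, 0], [-0.8, 0, 0], -1], [[0, 0, 0], [-0.8, 0, 0], -1], [[0, 0, 0], [-0.8, 0, 0], -1], [[0, 0, 0], [-0.8, 0, 0], -1], [[0, 0, 0], [-0.8, 0, 0], -1], [[0, 0, 0], [-0.8, 0, 0], -1], [[0, 0, 0], [-0.8, 0, 0], -1], [[0, 0, 0], [-0.8, 0, 0], -1], [[0, 0, 0], [-0.8, 0, 0], -1], [[0, 0, 0], [-0.43, 0, 0], -1], [[0, 0, 0], [0, 0, 0], -1]])

```text
time_s: 14.05
ee_pos: [0.5717, -0.0529, 0.2144]
eef_rot: [2.215, -0.013, 1.472]
force: [-0.7, -0.8, -1.6]
grip_width: 0.0119
grip_force: 25.0
```

```bash
python3 d.py .57 -.06 .06 -2.13 0 1.45; python3 - <<'E'
from h import *
from scipy.spatial.transform import Rotation as Ro
print(Ro.from_euler("xyz",get_obs()["eef_rot"]).as_matrix().round(3))
c,R,t=cam("side"); save(c,"s4")
E
```

```text
pos [ 0.5717 -0.0529  0.2144] rpy [ 2.2151 -0.0132  1.4724] q [-0.2  -0.01  2.13  0.73  0.13 -0.77] w 0.0119 gf 25.0 F [-0.7 -0.8 -1.6] t 14.05
shift [-0.309 -4.132  3.063] turn [16.149 -0.12   0.225]
[[ 0.098  0.597  0.796]
 [ 0.995 -0.069 -0.071]
 [ 0.013  0.799 -0.601]]
```

View pics/s4.png

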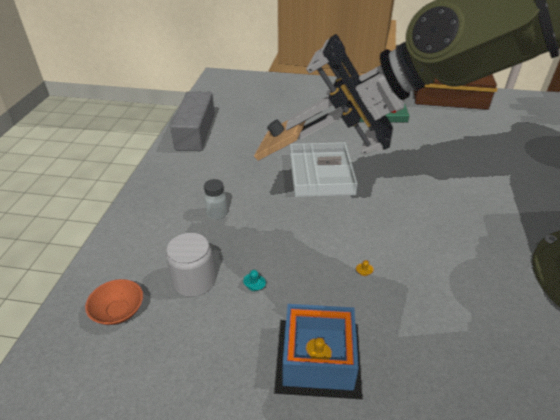

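The tilt works, with the knob turning up at (275,128), but the wrist is near straight (q5 = 0.13). I'll use a shallower 45° tilt and let the opening lower finger ease the lid down. A small kinematic fit will show where that is reachable.

```bash
cat > k.py <<'E'
from h import *
from scipy.optimize import least_squares, brentq, fsolve
D=[(.30037,1.5215,.5498,.205,0),(.35,1.72,.519,.1,0),(.3,1.68,.5207,.1369,0),(.33,1.64,.5353,.1367,0),(.44,1.44,.5941,.1597,0),(.39,1.37,.5955,.2176,0),(-.01,2.13,.5741,.2144,.926)]
f=lambda p:[e for a,b,r,z,th in D for e in (p[0]+p[1]*np.sin(a)+p[2]*np.sin(a+b)+p[4]*np.sin(th)-r, p[3]+p[1]*np.cos(a)+p[2]*np.cos(a+b)-p[4]*np.cos(th)-z)]
s=least_squares(f,[0,.4,.4,.3,.25]);p=s.x;print(p.round(3),np.abs(s.fun).max())
for th in(.7,.785,.87):
  for r in(.5,.55,.6,.65):
    q=fsolve(lambda q:[p[0]+p[1]*np.sin(q[0])+p[2]*np.sin(q[0]+q[1])+p[4]*np.sin(th)-r,p[3]+p[1]*np.cos(q[0])+p[2]*np.cos(q[0]+q[1])-p[4]*np.cos(th)-.05],[.3,1.8])
    print(th,r,q.round(2),"q5",round(np.pi-th-q.sum(),2))
E
python3 k.py
```

```text
[-0.024  0.453  0.449  0.16   0.276] 0.006439052538610768
0.7 0.5 [0.14 2.32] q5 -0.02
0.7 0.55 [0.23 2.2 ] q5 0.01
0.7 0.6 [0.32 2.08] q5 0.05
0.7 0.65 [0.4  1.95] q5 0.09
0.785 0.5 [0.15 2.37] q5 -0.16
0.785 0.55 [0.24 2.25] q5 -0.13
0.785 0.6 [0.32 2.13] q5 -0.09
0.785 0.65 [0.4 2. ] q5 -0.05
0.87 0.5 [0.16 2.42] q5 -0.31
0.87 0.55 [0.25 2.3 ] q5 -0.28
0.87 0.6 [0.33 2.18] q5 -0.23
0.87 0.65 [0.41 2.05] q5 -0.19
```

Emit:
send_rows(motion=[[[0, 0, 0], [0.6, 0, 0], -1], [[0, 0, 0], [0.7, 0, 0], -1], [[0, 0, 0], [0.7, 0, 0], -1], [[0, 0, 0], [0.7, 0, 0], -1], [[0, 0, 0], [0, 0, 0], -1], [[0, 0, 0], [0, 0, 0], -1]])

```text
time_s: 14.7
ee_pos: [0.5731, -0.0517, 0.2155]
eef_rot: [2.507, -0.017, 1.476]
force: [0.6, 0.6, -1.6]
grip_width: 0.0118
grip_force: 25.0
```

```bash
python3 d.py .595 -.05 .09 2.5416 0 1.45
```

```text
pos [ 0.5731 -0.0517  0.2155] rpy [ 2.5073 -0.0173  1.4765] q [-0.19  0.04  1.93  0.13  0.54 -0.18] w 0.0118 gf 25.0 F [ 0.6  0.6 -1.6] t 14.7
shift [ 0.053 -1.899  3.8  ] turn [ 0.284 -0.245  0.096]
```

Emit:
send_rows(motion=[[[0.01, -0.38, 0.76], [0.06, -0.05, 0.02], -1], [[0.01, -0.38, 0.76], [0.06, -0.05, 0.02], -1], [[0.01, -0.38, 0.76], [0.06, -0.05, 0.02], -1], [[0.01, -0.38, 0.76], [0.06, -0.05, 0.02], -1], [[0.01, -0.38, 0.76], [0.06, -0.05, 0.02], -1], [[0, 0, 0], [0, 0, 0], -1], [[0, 0, 0], [0, 0, 0], -1]])

```text
time_s: 15.4
ee_pos: [0.5927, -0.0504, 0.0902]
eef_rot: [2.544, -0.001, 1.45]
force: [0.0, -0.1, -0.4]
grip_width: 0.0117
grip_force: 25.0
```

```bash
python3 d.py .595 -.05 .056 2.5416 0 1.45
```

```text
pos [ 0.5927 -0.0504  0.0902] rpy [ 2.5445e+00 -1.2000e-03  1.4502e+00] q [-0.16  0.29  1.97  0.07  0.29 -0.1 ] w 0.0117 gf 25.0 F [ 0.  -0.1 -0.4] t 15.4
shift [ 0.021 -0.578  0.985] turn [-0.024 -0.009 -0.004]
```

Lower in steps until the edge makes light contact.

Emit:
send_rows(motion=[[[0, -0.2, 0.34], [0, 0, 0], -1], [[0, -0.2, 0.34], [0, 0, 0], -1], [[0, -0.14, 0.24], [0, 0, 0], -1], [[0, -0.03, 0.05], [0, 0, 0], -1], [[0, 0, 0], [0, 0, 0], -1], [[0, 0, 0], [0, 0, 0], -1]])

```text
time_s: 16.0
ee_pos: [0.5955, -0.0507, 0.0567]
eef_rot: [2.544, -0.002, 1.45]
force: [0.1, -0.1, 0.4]
grip_width: 0.0118
grip_force: 25.0
```

Emit:
send_rows(motion=[[[0, -0.02, 0.04], [0, 0, 0], -1], [[0, 0, 0], [0, 0, 0], -1], [[0, -0.02, 0.03], [0, 0, 0], -1], [[0, 0, 0], [0, 0, 0], -1]])

```text
time_s: 16.4
ee_pos: [0.5957, -0.0507, 0.0544]
eef_rot: [2.544, -0.002, 1.45]
force: [-2.3, 0.4, 2.7]
grip_width: 0.0117
grip_force: 25.0
```

Contact is about 3 N. Now open gradually.

Emit:
send_rows(motion=[[[0, 0, 0], [0, 0, 0], -0.65], [[0, 0, 0], [0, 0, 0], -0.5], [[0, 0, 0], [0, 0, 0], -0.3], [[0, 0, 0], [0, 0, 0], -0.1], [[0, 0, 0], [0, 0, 0], 0.1], [[0, 0, 0], [0, 0, 0], 0.3], [[0, 0, 0], [0, 0, 0], 0.5], [[0, 0, 0], [0, 0, 0], 0.7], [[0, 0, 0], [0, 0, 0], 1], [[0, 0, 0], [0, 0, 0], 1], [[0, 0, 0], [0, 0, 0], 1]])

```text
time_s: 17.5
ee_pos: [0.5955, -0.0506, 0.054]
eef_rot: [2.545, -0.002, 1.45]
force: [-0.3, 0.1, -1.3]
grip_width: 0.0918
grip_force: 0.2
```

```bash
python3 d.py .595 -.05 .056 2.5416 0 1.45; python3 - <<'E'
from h import *
c,R,t=cam("side"); cv2.imwrite("pics/s5.png",cv2.resize(c["pixels"][60:300,180:460,::-1],None,fx=2.4,fy=2.4))
E
```

```text
pos [ 0.5955 -0.0506  0.054 ] rpy [ 2.5446e+00 -1.5000e-03  1.4500e+00] q [-0.16  0.36  1.98  0.1   0.21 -0.13] w 0.0918 gf 0.2 F [-0.3  0.1 -1.3] t 17.5
shift [ 0.02   0.022 -0.066] turn [-0.025 -0.01  -0.007]
```

View pics/s5.png

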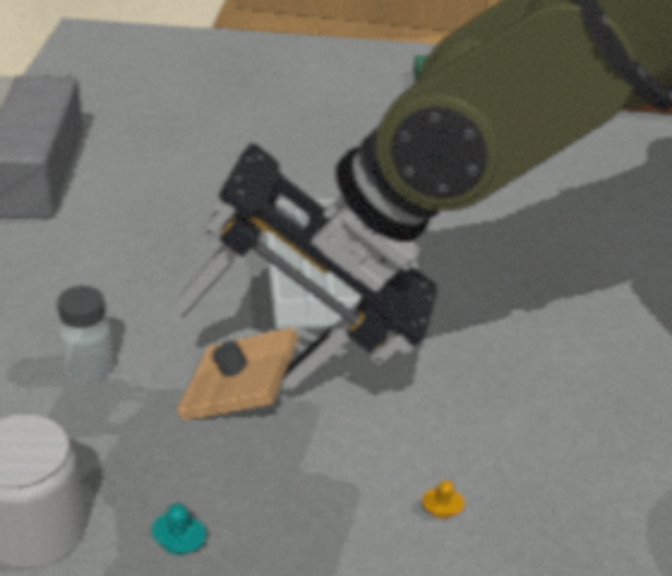

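The lid rests knob up at a shallow angle on the lower finger. I'll slide that finger back and down out from under it.

Emit:
send_rows(motion=[[[0, -0.36, -0.14], [0, 0, 0], 1], [[0, -0.36, -0.14], [0, 0, 0], 1], [[0, -0.36, -0.14], [0, 0, 0], 1], [[0, -0.36, -0.14], [0, 0, 0], 1], [[0, -0.3, -0.25], [0, 0, 0], 1], [[0, 0, 0], [0, 0, 0], 1]])

```text
time_s: 18.15
ee_pos: [0.538, -0.0436, 0.0448]
eef_rot: [2.545, -0.002, 1.45]
force: [-0.0, -0.3, -0.5]
grip_width: 0.094
grip_force: 0.0
```

```bash
python3 d.py .50 -.05 .20 3.1416 0 1.45; cat > lid.py <<'E'
from h import *
import sys
for n in("top","side"):
    c,R,t=cam(n);P=cloud(c,R,t);hsv=cv2.cvtColor(c["pixels"],cv2.COLOR_RGB2HSV).astype(int);z=P[...,2]
    H,S,V=hsv[...,0],hsv[...,1],hsv[...,2]
    roi=(P[...,0]>.4)&(P[...,0]<.68)&(abs(P[...,1]+.05)<.09)&(c["depth"]>0)
    if len(sys.argv)>1: save(c,sys.argv[1]+n)
    for nm,m in(("wood",roi&(H>=6)&(H<=16)&(S>80)&(S<200)&(V>100)&(z>.005)&(z<.05)),("knob",roi&(V<80)&(z>.026)&(z<.045))):
        k,l,st,_=cv2.connectedComponentsWithStats(m.astype(np.uint8))
        for i in range(1,k):
            if st[i,4]<25: continue
            q=P[l==i]; r=cv2.minAreaRect((q[:,:2]*1000).astype(np.float32)); print(n,nm,st[i,4],q.mean(0).round(4),np.percentile(q[:,2],[3,50,97]).round(4),np.round(r[0],1),np.round(r[1],1),round(r[2],1))
E
python3 lid.py
```

```text
pos [ 0.538  -0.0436  0.0448] rpy [ 2.545e+00 -1.600e-03  1.450e+00] q [-0.16  0.28  2.13  0.17  0.14 -0.2 ] w 0.094 gf 0.0 F [-0.  -0.3 -0.5] t 18.15
shift [-0.356  1.887 -4.973] turn [ 4.971e+00 -1.300e-02 -4.000e-03]
top wood 1173 [ 0.5879 -0.0465  0.0126] [0.0102 0.0126 0.0149] [585.2 -49.3] [82.7 78.2] 83.2
top knob 44 [ 0.4871 -0.0372  0.0374] [0.0308 0.0363 0.0436] [486.4 -37.6] [13.3  9.9] 85.7
side wood 1125 [ 0.5818 -0.043   0.012 ] [0.0073 0.0121 0.0144] [583.2 -48.8] [87.8 83.3] 82.8
side knob 70 [ 0.5826 -0.0447  0.031 ] [0.0264 0.0317 0.0335] [581.8 -46. ] [20.  17.2] 72.5
side knob 28 [ 0.4895 -0.0348  0.0359] [0.0286 0.0356 0.044 ] [489.4 -35.7] [12.7 11.5] 12.2
```

The lid lies flat (plate top at z = 0.0125 m), knob up near (0.583, -0.047). Back off, straighten, and measure again.

Emit:
send_rows(motion=[[[-0.06, 0.31, -0.83], [0, 0, 0], 1], [[-0.06, 0.31, -0.83], [0, 0, 0], 1], [[-0.06, 0.31, -0.83], [0, 0, 0], 1], [[-0.06, 0.31, -0.83], [0, 0, 0], 1], [[-0.06, 0.31, -0.83], [0, 0, 0], 1], [[-0.06, 0.31, -0.83], [0, 0, 0], 1], [[0, 0, 0], [0.83, 0, 0], 0.3], [[0, 0, 0], [0.83, 0, 0], 0], [[0, 0, 0], [0.83, 0, 0], 0], [[0, 0, 0], [0.83, 0, 0], 0], [[0, 0, 0], [0.83, 0, 0], 0], [[0, 0, 0], [0.82, 0, 0], 0]])

```text
time_s: 19.45
ee_pos: [0.5007, -0.0504, 0.2003]
eef_rot: [-3.139, -0.001, 1.45]
force: [-0.4, -0.3, 0.1]
grip_width: 0.0498
grip_force: 0.0
```

```bash
python3 lid.py; python3 d.py .583 -.047 .12 3.1416 0 1.46
```

```text
top wood 92 [ 0.6009 -0.015   0.0126] [0.0105 0.0124 0.0151] [592.4 -15.7] [14.  68.3] 84.7
top wood 80 [ 0.5504 -0.0643  0.0127] [0.0102 0.0127 0.0151] [547.8 -63. ] [45.5 15.9] 83.2
side wood 1135 [ 0.5821 -0.0422  0.012 ] [0.0072 0.0121 0.0143] [583.1 -48.4] [85.1 83.4] 83.0
side knob 70 [ 0.5823 -0.0452  0.0311] [0.0268 0.0317 0.0349] [582.6 -47.5] [17.3 19.2] 10.5
pos [ 0.5014 -0.0505  0.1994] rpy [-3.1403e+00 -1.3000e-03  1.4498e+00] q [-0.17  0.2   1.66  0.    1.28 -0.05] w 0.0476 gf 0.0 F [0.3 0.  0.4] t 19.55
shift [0.439 2.688 2.643] turn [-0.011 -0.011 -0.085]
```

Emit:
send_rows(motion=[[[0.1, 0.68, 0.6], [0, 0, 0], 0], [[0.1, 0.68, 0.7], [0, 0, 0], 0], [[0.1, 0.68, 0.7], [0, 0, 0], 0], [[0.1, 0.66, 0.65], [0, 0, 0], 0], [[0, 0, 0.9], [0, 0, 0], 0], [[0, 0, 0.7], [0, 0, 0], 0], [[0, 0, 0], [0, 0, 0], 0], [[0, 0, 0], [0, 0, 0], 0]])

```text
time_s: 20.35
ee_pos: [0.5824, -0.0479, 0.0731]
eef_rot: [3.139, -0.001, 1.45]
force: [0.2, -0.7, 0.9]
grip_width: 0.0469
grip_force: 0.0
```

```bash
python3 d.py .5838 -.0485 .0165 3.1416 0 1.45
```

```text
pos [ 0.5824 -0.0479  0.0731] rpy [ 3.1391e+00 -1.5000e-03  1.4499e+00] q [-0.15  0.51  1.55  0.    1.08 -0.03] w 0.0469 gf 0.0 F [ 0.2 -0.7  0.9] t 20.35
shift [-0.017  0.044  1.887] turn [ 0.021 -0.012 -0.001]
```

Emit:
send_rows(motion=[[[-0.02, 0.05, 0.6], [0, 0, 0], 0], [[0, 0, 0.6], [0, 0, 0], 0], [[0, 0, 0.5], [0, 0, 0], 0], [[0, 0, 0.18], [0, 0, 0], 0], [[0, 0, 0], [0, 0, 0], 0], [[0, 0, 0], [0, 0, 0], -0.3], [[0, 0, 0], [0, 0, 0], -1], [[0, 0, 0], [0, 0, 0], -1], [[0, 0, 0], [0, 0, 0], -1], [[0, 0, 0], [0, 0, 0], -1], [[0, 0, 0], [0, 0, 0], -1]], squeeze=20)

```text
time_s: 21.45
ee_pos: [0.5839, -0.0486, 0.0164]
eef_rot: [3.14, -0.001, 1.45]
force: [-0.2, -0.5, 5.2]
grip_width: 0.0229
grip_force: 20.0
```

Emit:
send_rows(motion=[[[0, 0, -0.3], [0, 0, 0], -1], [[0, 0, -0.7], [0, 0, 0], -1], [[0, 0, -0.9], [0, 0, 0], -1], [[0, 0, -0.9], [0, 0, 0], -1], [[0, 0, -0.9], [0, 0, 0], -1], [[0, 0, -0.5], [0, 0, 0], -1], [[0, 0, 0], [0, 0, 0], -1], [[0, 0, 0], [0, 0, 0], -1]])

```text
time_s: 22.25
ee_pos: [0.5832, -0.0487, 0.1414]
eef_rot: [3.141, -0.002, 1.45]
force: [1.2, -0.7, -1.8]
grip_width: 0.0233
grip_force: 20.0
```

```bash
python3 d.py .484 .2288 .145 3.1416 0 1.665;  sed 's/(z>.005)&(z<.05)/(z>.1)\&(z<.16)/;s/(z>.026)&(z<.045)/(z>.2)/' lid.py > lid2.py; python3 lid2.py s6
```

```text
pos [ 0.5832 -0.0487  0.1414] rpy [ 3.1415e+00 -1.5000e-03  1.4500e+00] q [-0.15  0.43  1.49  0.    1.22 -0.03] w 0.0233 gf 20.0 F [ 1.2 -0.7 -1.8] t 22.25
shift [ 8.784 -4.397 -0.109] turn [ 0.003 -0.012 -1.791]
top knob 975 [ 0.6526 -0.0571  0.2894] [0.2805 0.2822 0.423 ] [642.7 -55.3] [64.4 53.7] 81.2
top knob 755 [ 0.5595 -0.0057  0.4369] [0.4079 0.4365 0.4652] [570.2 -19.7] [ 28.6 104.7] 81.8
top knob 38 [ 0.5541 -0.085   0.4291] [0.4171 0.4293 0.4391] [554.8 -84.1] [ 2.5 20.1] 81.0
top knob 1448 [ 0.5169 -0.0393  0.2852] [0.2806 0.2823 0.2842] [520.3 -39.8] [64.3 51.2] 88.6
top knob 101 [ 0.5159 -0.0795  0.4307] [0.4107 0.429  0.4588] [515.8 -79.4] [ 0.6 14.4] 80.4
top knob 4332 [ 0.4813 -0.0522  0.4984] [0.4781 0.5002 0.5127] [483.1 -45.6] [125.3  57.5] 57.9
side wood 1051 [ 0.58   -0.0317  0.1355] [0.1275 0.1364 0.1382] [582.9 -47.7] [84.5 84.2] 83.4
side knob 6686 [0.5405 0.007  0.4066] [0.3354 0.4152 0.4448] [509.7 -22.6] [ 92.2 228. ] 82.8
side knob 2233 [ 0.5805 -0.0348  0.2732] [0.2461 0.2788 0.2821] [582.5 -46.1] [ 68.3 176. ] 82.7
side knob 31 [ 0.6413 -0.0279  0.252 ] [0.25   0.252  0.2539] [641.2 -27.9] [ 3.7 32.3] 81.7
side knob 27 [ 0.5332 -0.0152  0.2516] [0.2468 0.2522 0.2533] [537.9 -17.7] [14.4 40.5] 56.2
```

View pics/s6side.png

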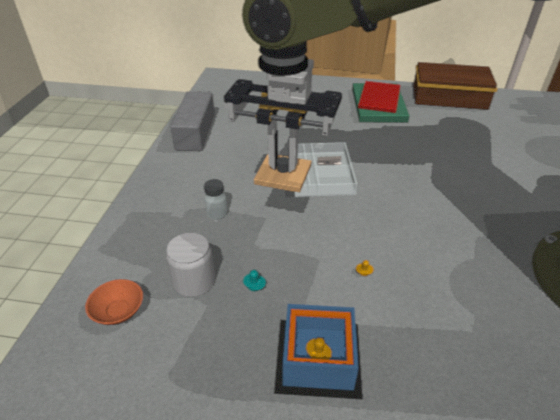

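The lid is held level by its knob at (283,170), centred within about 1 mm of the TCP. Now turn it and carry it over the case.

Emit:
send_rows(motion=[[[0, 0, 0], [0, 0, -0.6], -1], [[0, 0, 0], [0, 0, -0.6], -1], [[0, 0, 0], [0, 0, -0.59], -1], [[0, 0, 0], [0, 0, 0], -1]])

```text
time_s: 22.75
ee_pos: [0.5831, -0.0487, 0.1407]
eef_rot: [-3.141, -0.002, 1.666]
force: [0.9, 0.2, -1.0]
grip_width: 0.0233
grip_force: 20.0
```

```bash
python3 d.py .484 .228 .14 3.1416 0 1.665
```

```text
pos [ 0.5831 -0.0487  0.1407] rpy [-3.1408e+00 -1.8000e-03  1.6659e+00] q [-0.15  0.44  1.49  0.    1.22 -0.24] w 0.0233 gf 20.0 F [ 0.9  0.2 -1. ] t 22.75
shift [ 9.494 -2.413  0.043] turn [-0.006 -0.015  0.008]
```

Emit:
send_rows(motion=[[[0.5, -0.13, 0], [0, 0, 0], -1], [[0.9, -0.23, 0], [0, 0, 0], -1], [[0.9, -0.23, 0], [0, 0, 0], -1], [[0.9, -0.23, 0], [0, 0, 0], -1], [[0.9, -0.23, 0], [0, 0, 0], -1], [[0.9, -0.23, 0], [0, 0, 0], -1], [[0.9, -0.23, 0], [0, 0, 0], -1], [[0.9, -0.23, 0], [0, 0, 0], -1], [[0.9, -0.23, 0], [0, 0, 0], -1], [[0.9, -0.23, 0], [0, 0, 0], -1], [[0.9, -0.21, 0], [0, 0, 0], -1]])

```text
time_s: 23.85
ee_pos: [0.4834, 0.2299, 0.1419]
eef_rot: [3.141, -0.001, 1.663]
force: [-0.4, -0.2, -1.0]
grip_width: 0.0236
grip_force: 20.0
```

Emit:
send_rows(motion=[[[0, 0, 0.6], [0, 0, 0], -1], [[0, 0, 0.6], [0, 0, 0], -1], [[0, 0, 0], [0, 0, 0], -1], [[0, 0, 0], [0, 0, 0], -1]])

```text
time_s: 24.25
ee_pos: [0.4844, 0.2286, 0.1064]
eef_rot: [3.141, -0.001, 1.664]
force: [0.7, -0.4, -0.4]
grip_width: 0.0236
grip_force: 20.0
```

```bash
python3 d.py .484 .228 .072 3.1416 0 1.665; cat > c.py <<'E'
from h import *
c,R,t=cam("side");P=cloud(c,R,t);hsv=cv2.cvtColor(c["pixels"],cv2.COLOR_RGB2HSV).astype(int);z=P[...,2];H,S,V=hsv[...,0],hsv[...,1],hsv[...,2]
roi=(abs(P[...,0]-.484)<.07)&(abs(P[...,1]-.229)<.07)
for nm,m in(("wood",roi&(H>=6)&(H<=17)&(S>70)&(S<200)&(V>100)&(z>.055)&(z<.13)),("rim",roi&(z>.052)&(z<.068)&(H>95)&(H<125)&(S>80))):
    q=P[m]; zt=np.percentile(q[:,2],[3,50,97]).round(4); q=q[q[:,2]>zt[1]-.004]; r=cv2.minAreaRect((q[:,:2]*1000).astype(np.float32)); print(nm,len(q),zt,np.round(r[0],1),np.round(r[1],1),round(r[2],1))
cv2.imwrite("pics/c.png",cv2.resize(c["pixels"][220:,220:430,::-1],None,fx=3,fy=3))
E
python3 c.py
```

```text
pos [0.4844 0.2286 0.1064] rpy [ 3.1411e+00 -1.3000e-03  1.6640e+00] q [0.37 0.37 1.67 0.   1.1  0.28] w 0.0236 gf 20.0 F [ 0.7 -0.4 -0.4] t 24.25
shift [-0.021 -0.016  1.147] turn [ 0.005 -0.011 -0.008]
wood 2391 [0.0916 0.1019 0.1038] [484.4 227.4] [84.2 85.6] 5.5
rim 589 [0.0527 0.0595 0.0618] [483.7 228.8] [100.  101.1] 5.4
```

Lid and case agree within about 1 mm and 0.1°. Lower it gently onto the seal.

Emit:
send_rows(motion=[[[0.02, -0.015, 0.3], [0, 0, 0], -1], [[0, 0, 0.3], [0, 0, 0], -1], [[0, 0, 0.3], [0, 0, 0], -1], [[0, 0, 0.17], [0, 0, 0], -1], [[0, 0, 0], [0, 0, 0], -1], [[0, 0, 0], [0, 0, 0], -1]])

```text
time_s: 24.9
ee_pos: [0.4844, 0.2289, 0.0741]
eef_rot: [3.141, -0.001, 1.665]
force: [-0.4, -0.6, -1.5]
grip_width: 0.0232
grip_force: 20.0
```

```bash
python3 c.py;python3 d.py .484 .229 .072 3.1416 0 1.665
```

```text
wood 2286 [0.0561 0.0696 0.0715] [484.5 227.7] [84.  85.4] 5.7
rim 682 [0.0527 0.0596 0.0616] [483.5 229.1] [100.4 100.2] 5.0
pos [0.4845 0.2289 0.0743] rpy [ 3.1402e+00 -1.5000e-03  1.6647e+00] q [0.37 0.41 1.69 0.   1.03 0.28] w 0.0233 gf 20.0 F [-0.8  0.6 -0.6] t 24.95
shift [ 0.004 -0.017  0.077] turn [ 0.012 -0.012 -0.002]
```

Emit:
send_rows(motion=[[[0.01, -0.01, 0.04], [0, 0, 0], -1], [[0, 0, 0], [0, 0, 0], -1], [[0, 0, 0.03], [0, 0, 0], -1], [[0, 0, 0], [0, 0, 0], -1]])

```text
time_s: 25.35
ee_pos: [0.484, 0.2291, 0.0719]
eef_rot: [3.141, -0.001, 1.665]
force: [-0.4, -0.3, -1.5]
grip_width: 0.0237
grip_force: 20.0
```

Little left to go, so release and lift.

Emit:
send_rows(motion=[[[0, 0, 0.02], [0, 0, 0], -1], [[0, 0, 0], [0, 0, 0], -1], [[0, 0, 0], [0, 0, 0], -0.4], [[0, 0, 0], [0, 0, 0], -0.3], [[0, 0, 0], [0, 0, 0], -0.3], [[0, 0, -0.4], [0, 0, 0], -0.3], [[0, 0, -0.8], [0, 0, 0], -0.3], [[0, 0, -0.6], [0, 0, 0], -1], [[0, 0, 0], [0, 0, 0], -1], [[0, 0, 0], [0, 0, 0], -1], [[0, 0, 0], [0, 0, 0], -1], [[0, 0, 0], [0, 0, 0], -1]], squeeze=20)

```text
time_s: 26.55
ee_pos: [0.4836, 0.2289, 0.1246]
eef_rot: [-3.141, -0.001, 1.665]
force: [0.4, -0.4, 1.2]
grip_width: 0.0006
grip_force: 0.0
```

```bash
python3 c.py;python3 d.py .484 .2288 .09 3.1416 0 1.665
```

```text
wood 2761 [0.0568 0.0669 0.069 ] [484.1 228.2] [84.  84.7] 5.5
rim 699 [0.0529 0.0596 0.0616] [483.6 228. ] [100.1 103.1] 5.4
pos [0.4837 0.229  0.1246] rpy [-3.1414e+00 -1.0000e-03  1.6648e+00] q [0.37 0.35 1.66 0.   1.14 0.28] w 0.0006 gf 0.0 F [-0.4 -0.2 -0.6] t 26.6
shift [-0.008  0.011  1.155] turn [-0.002 -0.008 -0.002]
```

View pics/c.png

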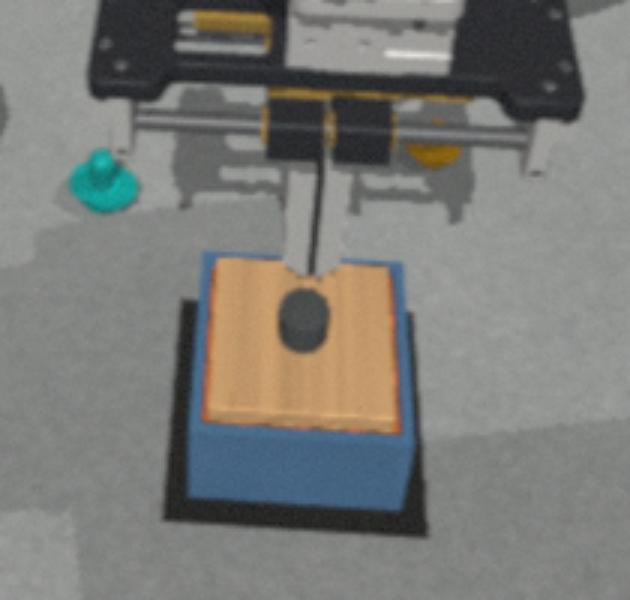

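The lid sits square on the seal, knob up, about 7 mm proud. Press on the knob's top with the shut fingers.

Emit:
send_rows(motion=[[[0, 0.01, 0.5], [0, 0, 0], -1], [[0, 0, 0.5], [0, 0, 0], -1], [[0, 0, 0.18], [0, 0, 0], -1], [[0, 0, 0.06], [0, 0, 0], -1], [[0, 0, 0.06], [0, 0, 0], -1], [[0, 0, 0.06], [0, 0, 0], -1], [[0, 0, 0.04], [0, 0, 0], -1], [[0, 0, 0], [0, 0, 0], -1], [[0, 0, 0], [0, 0, 0], -1]])

```text
time_s: 27.5
ee_pos: [0.4844, 0.2292, 0.0843]
eef_rot: [3.14, -0.001, 1.665]
force: [-4.1, -2.3, 5.2]
grip_width: 0.0006
grip_force: 2.9
```

Emit:
send_rows(motion=[[[0, 0, 0.06], [0, 0, 0], -1], [[0, 0, 0.05], [0, 0, 0], -1], [[0, 0, 0.05], [0, 0, 0], -1], [[0, 0, 0], [0, 0, 0], -1], [[0, 0, 0], [0, 0, 0], -1]])

```text
time_s: 28.0
ee_pos: [0.4846, 0.2293, 0.0801]
eef_rot: [3.14, -0.002, 1.665]
force: [-6.3, -2.7, 12.7]
grip_width: 0.0006
grip_force: 6.5
```

```bash
python3 c.py
```

```text
wood 2574 [0.0577 0.06   0.0619] [484.2 228.3] [84.1 85.5] 5.5
rim 845 [0.053  0.0597 0.0617] [483.8 227.7] [100.2 102.9] 5.6
```

Emit:
send_rows(motion=[[[0, 0, 0.04], [0, 0, 0], -1], [[0, 0, 0], [0, 0, 0], -1], [[0, 0, 0.03], [0, 0, 0], -1], [[0, 0, 0], [0, 0, 0], -1]])

```text
time_s: 28.45
ee_pos: [0.4849, 0.2295, 0.0799]
eef_rot: [3.138, -0.002, 1.665]
force: [-13.7, -5.5, 34.2]
grip_width: 0.0001
grip_force: 16.8
```

It has bottomed out: 34 N with no further travel. Retreat and check.

Emit:
send_rows(motion=[[[0, 0, -0.1], [0, 0, 0], -1], [[0, 0, -0.4], [0, 0, 0], -1], [[0, 0, -0.9], [0, 0, 0], -1], [[0, 0, -0.9], [0, 0, 0], -1], [[0, 0, -0.9], [0, 0, 0], -1], [[0, 0, -0.9], [0, 0, 0], -1], [[0, 0, 0], [0, 0, 0], -1], [[0, 0, 0], [0, 0, 0], -1]])

```text
time_s: 29.25
ee_pos: [0.4842, 0.229, 0.1999]
eef_rot: [3.14, -0.002, 1.665]
force: [0.2, -0.5, -1.0]
grip_width: 0.0006
grip_force: 0.0
```

```bash
python3 c.py; python3 d.py .484 .229 .2 3.1416 0 1.665; python3 - <<'E'
from h import *
c,R,t=cam("side"); save(c,"s9")
E
```

```text
wood 2799 [0.0578 0.06   0.0619] [484.5 228. ] [84.1 85.3] 5.5
rim 914 [0.0531 0.0597 0.0618] [483.6 228.4] [100.1 101.9] 5.3
pos [0.484  0.2289 0.1991] rpy [ 3.1411e+00 -1.2000e-03  1.6648e+00] q [0.37 0.27 1.57 0.   1.3  0.28] w 0.0007 gf 0.0 F [ 0.3  0.3 -0.7] t 29.3
shift [ 0.003  0.002 -0.031] turn [ 0.004 -0.01  -0.001]
```

View pics/s9.png

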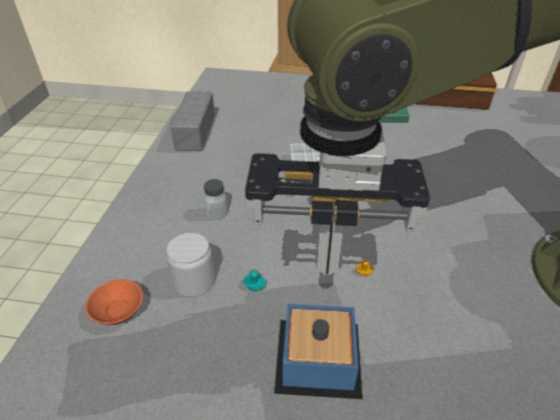

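The lid is flush with the rim (both at z = 0.060 m) and knob up at (321,329). The jar at (214,198) and canister at (190,265) haven't moved, and the gripper is clear.

```bash
python3 -c "
from station import *
print(hand_in())"
```

```text
the job is handed in; nothing more can be done
None
```

The job is handed in at about 29 s: the larger mustard pacifier is in the blue case, and the lid is on it knob up, pressed home and measured flush with the rim.

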